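Hang the third brush holder between its neighbours

ROBOT

A 6-joint arm with a two-finger parallel gripper is mounted at the origin on the work surface. World frame = base frame: x ahead of the robot, y to its left, z up, the work surface at z = 0. Lengths are in m, angles in degrees, forces in N, time in s.
With the tool pointing down it reaches from about 0.275 to 0.75 m from the base axis. Payload 10.2 kg.
Tool frame: the origin (TCP) lies at the very end of the fingers, on their centre line; the grasp point (between the pads) lies 19 mm behind it; z points along the fingers, y is the line along which they close (so a half turn about z gives the same grasp; the last joint's range is limited). The gripper opens to 88 mm and grips with 3 to 60 N. Pads are 18 mm wide; open, the fingers measure 123 mm over their backs; the gripper's body (75 mm by 187 mm) begins 45 mm behind the grasp point.
Start: joints at [-89.691, 17.928, 85.812, -0, 76.261, -12.8], TCP at [0.119, -0.511, 0.239] pointing down, gripper open.
Joint ranges: [-168.41, 168.41], [-55.51, 124.54], [10.69, 146.95], [-70.63, 250.63], [1, 178], [-165.06, 165.06]. Speed limits (degrees/s): [136.94, 136.94, 172.46, 180, 180, 180].

INTERFACE

Orientations are given as [roll, pitch, yaw] about the fixed x, y, z axes, in that order (R = Rz(yaw) Ry(pitch) Rx(roll)).
In Python, from workcell import manip, read_camera, look_for, outline_of gives the robot as it stands.
- The arm moves only by the shell command python3 -m crank 'ROWS' [FORCE]. ROWS is JSON, a list of rows, each a list of 3 entries, a list of its own where there are three numbers: the shift along the tool's x, y, z normalised to -1 to 1, where 1 is 40 mm, then the turn, a rotation vector about the tool's x, y, z normalised to -1 to 1, where 1 is 8 degrees, then the gripper's target within -1 to 1 (shut at 1, half-way at 0, fully open at -1). In form: [[[x, y, z], [wx, wy, wz], jaw], ...]. A call has 1 to 5 rows; each row shifts and turns the commanded pose from where the row before left it, along the tool's axes as they then stand; what a row does not reach is not made up. A row lasts 1/8 s, in which the tool goes at most 62.5 mm and 10.7 degrees, less where a joint would pass 70% of its speed; a pose out of reach is approached as far as the arm can. A call with a number of a shift or a turn outside -1 to 1 is refused whole. A call with a gripper value outside its range is refused whole. The fingers move at their own pace and stop on an object; FORCE is the grip in N (left out, the last holds). Time passes only in rows, so rows that do not move let the fingers close. It gives the time, the measured TCP pose, the force, the opening and the grip force at its end, in the units of the state.
- manip.state(): the state, without advancing time (a new reading comes with each control period).
- read_camera(name): name is "side" or "top"; returns a dict with "pixels" (400x640x3 uint8, red, green, blue), "range_z" (400x640 float32, m along the optical axis (not along the pixel's ray), 0 where there is no reading), "fx", "fy", "cx", "cy" (pixels), "k1" (the pictures are not rectified: a ray, as slopes to the right and down, at radius r is drawn at 1 + k1 r^2 times it, then the intrinsics apply), "extrinsics" (4x4, takes a point from camera to world coordinates). Camera axes: x right, y up, looking along -z (the intrinsics and any distortion apply to the point x, -y, -z); pixel columns grow to the right and rows downward; lengths in m; the calibration is good to about 2 mm. A picture is of the moment at which its call begins.
- manip.job_done(): hands the job in; it is judged then, once.
Trained networks look in the newest picture that a camera, given by its name, has taken for a name from the list of things; names that differ only in an ending like _2 or _b are one class to them, and where a whole thing is asked for, a point or a joint stands for the part that bears it (a point fixed in the world has none). Each returns a list of dicts, best first, with "conf" (0 to 1); they miss things now and then, are a little off and sometimes report something else, mostly with a low value. They report only what shows in the picture. A call takes as long as a camera call. They do not tell look-alikes from the thing itself.
- look_for(target, camera): "rect" ([left, top, right, bottom] in pixels, round what is visible of it).
- outline_of(target, camera): "mask" (400x640 bool, what is visible of it) and "rect" ([left, top, right, bottom] in pixels, round what is visible of it).
The state is a dict: "time": time; "qpos": joint angles; "dq": joint speeds; "effort": joint torques, N m; "tool_pos": TCP position; "orientation": TCP orientation; "wrist_force": force on the tool from outside, world axes, zero at the start; "moment": the same for the moment, N m; "width": finger opening in m; "grasp_force": force on a finger pad.
Only numpy, scipy, OpenCV 4.12 (cv2) and the standard library are available. Lean on these libraries where they do the work, as an engineer would, in place of code of your own. Each camera call takes 0.05 s, during which the arm holds its last target. There are 200 camera calls.

TASK

Pick up the empty bamboo brush holder standing on the shelf by the wooden tab over its hook, lower it through the narrow gap between the two brush holders hanging on the rail, and feel gently along the rail top until its hook drops fully into the notch of the brass cleat. Leave it hanging upright and still, with the two neighbours still hanging where they were and nothing else disturbed; never press hard on the rail.

Things in the scene. Friction and masses are not known exactly. Their poses are not given: they have to be found in the camera images.
- holder: Loose empty bamboo brush holder, standing upright at first, 178 mm tall, 0.12 to 0.26 kg. Origin: centre of its underside; z up, -x front, +x towards its hook. Tube 36 mm in diameter, 90 tall. A brass strap 16 mm wide (y), 3 thick, runs up its back (x 18 to 21) to z 140 and forms the hook. Hung, its x axis lies along the rail's x. Its pose is not measured while held.
- holder_tab (a point): Place to grip: the upright wooden tab on top of the hook, 12 mm thick (holder x, squeeze across this), 16 wide (y), from z 140 to 178 mm, centred at x 30 mm. The point is on its centre line, 23 mm above its foot, 15 below its top, 26 straight above holder_seat. Axes as the holder.
- holder_seat (a point): Middle of the underside of the hook's level bridge (holder x 30, z 137 mm), which rests on the rail. The hook's mouth opens downwards and is 18 mm wide (x 21 to 39 mm), between the strap and a rear lip (x 39 to 42 mm) that reaches down to z 115 mm, 22 mm below this point. Axes as the holder.
- rail: Fixed hook rail: elm plank on edge, 14 mm thick (x), 360 long (y), lower edge 140 and upper edge 194 mm above the shelf, between end posts 204 mm high. Origin on the shelf under the plank's middle; -x is its front, where the tubes hang. Pressing the holder on it with over 25 N is hard pressing.
- rail_mid (a point): Middle of the plank's upper edge; axes as the rail. On the edge sits a brass cleat 56 mm long (y), 14 thick, 9 high, with a notch 18 wide, 6 deep: notch floor 3 mm, cleat top 9 mm above this point. The notch's middle is anywhere within 10 mm of this point along y, is not measured and must be felt or seen. The cleat yields 1 mm down per 8 N on its rubber pad but stays put sideways.
- left: The hanging holder with brushes in it, left of the gap (rail +y): tube 44 mm in diameter, 90 mm long, axis about 33 mm in front (-x) of the plank's mid plane. Strap and tab 16 mm wide as on the loose holder; it rests on the bare plank top by its hook and slides easily. Axes as the loose holder; origin 137 mm below its hook's bridge.
- left_seat (a point): Middle of the underside of the left neighbour's hook bridge, resting on the plank top 54 to 58 mm from the plank's middle; it must stay there.
- right: The hanging holder with brushes in it, right of the gap (rail -y): tube 44 mm in diameter, 80 mm long, axis about 33 mm in front (-x) of the plank's mid plane. Strap and tab 16 mm wide as on the loose holder; it rests on the bare plank top by its hook and slides easily. Axes as the loose holder; origin 137 mm below its hook's bridge.
- right_seat (a point): Middle of the underside of the right neighbour's hook bridge, resting on the plank top 54 to 58 mm from the plank's middle; it must stay there.
- jar: White ceramic seal pad jar with lid, 64 mm in diameter, 50 mm tall; origin at the centre of its underside. A bystander.
- weight: Square glass paperweight 60 x 60 x 22 mm, lying flat; origin at the centre of its underside. A bystander.
- seal0: One of three reddish square-sectioned stone seals standing on end (22 to 30 mm square, 50 to 70 mm tall overall); origin at the centre of its underside. A bystander.
- seal1: One of three reddish square-sectioned stone seals standing on end (22 to 30 mm square, 50 to 70 mm tall overall); origin at the centre of its underside. A bystander.
- seal2: One of three reddish square-sectioned stone seals standing on end (22 to 30 mm square, 50 to 70 mm tall overall); origin at the centre of its underside. A bystander.
Things that resemble listed ones, but are neither listed nor needed, are in the scene too. What is shaped like the holder but blue or purple is not meant.

How it is judged (in metres and radians):
On the way, in this order (a step that is already met when the one before it is completed fails the run):
1. the loose holder is lifted clear of the shelf (height (world z) of holder above 0.04 m), for 0.1 s.
2. its hook is over the rail, between the neighbours (z of holder_seat in the frame of rail between 0.188 and 0.21 m and y of holder_seat in the frame of rail between -0.02 and 0.02 m and x of holder_seat in the frame of rail between -0.007 and 0.007 m), for 0.1 s.
At the end, for the whole second after the job is handed in: Holder hangs in the notch: bridge underside -1 to +6 mm from the plank top (the cleat top is +9), within 14 mm of the plank's middle along it and 6 across, upright within 0.15 rad, under 0.02 m/s; neighbours' hooks within 12 mm, jar, weight and seals within 15 mm of their start (z of holder_seat in the frame of rail between 0.193 and 0.2 m and y of holder_seat in the frame of rail between -0.014 and 0.014 m and x of holder_seat in the frame of rail between -0.006 and 0.006 m and angle between holder's own z axis and vertical below 0.15 rad and linear speed of holder below 0.02 m/s and distance of each of left_seat, right_seat from where it was at the start of the episode below 0.012 m and distance of each of jar, weight, seal0, seal1, seal2 from where it was at the start of the episode below 0.015 m); the robot touches nothing.
It fails at once if a hanging neighbour is dislodged (its hook moved more than 12 mm) (distance of any of left_seat, right_seat from where it was at the start of the episode above 0.012 m).
It fails at once if the holder is pressed against the rail or cleat with more than 25 N (contact force between holder and rail above 25 N).
It fails at once if jar, glass weight or a seal is moved more than 15 mm (distance of any of jar, weight, seal0, seal1, seal2 from where it was at the start of the episode above 0.015 m).
It also fails if it takes over 54 s, if anything falls off the work surface, if the arm or the gripper's body presses on something with over 40 N, if the wrist force passes 120 N, or if a joint passes its speed limit or range.

## Working session

There is one attempt and no reset: what is moved stays moved. The work goes in short steps, Python scripts to look and compute and a shell command to move; the robot and the scene stay as the last step left them, time stands still between calls to the robot, and variables do not carry over. Pictures are saved under pics/ and viewed, at most 10 in all, crops included, and the job is handed in when it is done.

```bash
ls; mkdir -p pics
cat > h.py <<'E'
import numpy as np, cv2, json
from workcell import manip, read_camera, look_for, outline_of
def cloud(c):
    h,w=c["range_z"].shape
    u,v=np.meshgrid(np.arange(w),np.arange(h))
    xd=(u-c["cx"])/c["fx"]; yd=(v-c["cy"])/c["fy"]
    x,y=xd.copy(),yd.copy()
    for _ in range(8):
        s=1+c["k1"]*(x*x+y*y); x,y=xd/s,yd/s
    z=c["range_z"]; P=np.stack([x*z,-y*z,-z,np.ones_like(z)],-1)
    W=(P@np.array(c["extrinsics"]).T)[...,:3]
    W[z<=0]=np.nan
    return W
def save(c,name): cv2.imwrite("pics/"+name,np.ascontiguousarray(c["pixels"][...,::-1]))
E
python3 - <<'E'
from h import *
print(manip.state())
for n in("top","side"):
    c=read_camera(n); save(c,n+"0.png"); np.save(n+"_W.npy",cloud(c)); print(n,np.round(c["extrinsics"],3).tolist(),c["fx"],c["k1"])
    for t in ("holder","rail","left","right","holder_tab","jar","weight","seal0"):
        for d in look_for(t,n): print(t,np.round(d["rect"]).tolist(),round(d["conf"],2))
E
```

```text
pics
{'time': 0.0, 'qpos': array([-8.96878202e+01,  1.79581580e+01,  8.58523533e+01, -1.26738702e-03,
        7.62597421e+01, -1.27990583e+01]), 'dq': array([ 0.03466484, -0.04811849, -0.0447138 ,  0.02355435, -0.00504276,
       -0.00917819]), 'effort': array([ 3.34346396e-04, -4.02205145e+01, -2.52272898e+01,  6.94499910e-02,
        3.51314270e-02, -8.32362207e-05]), 'tool_pos': array([ 0.11908106, -0.51107625,  0.23818343]), 'orientation': array([-1.79931219e+02, -1.43632474e-02,  1.31115312e+01]), 'wrist_force': array([-0.49302364,  0.32281633, -0.33189837]), 'moment': array([ 0.00181513, -0.02974417, -0.01896209]), 'grasp_force': 0.0, 'width': 0.08823201354437687}
top [[-0.023, 0.991, -0.13, 0.414], [-1.0, -0.021, 0.021, -0.01], [0.018, 0.13, 0.991, 0.87], [0.0, 0.0, 0.0, 1.0]] 371.37409747391223 -0.06587124893622907
holder [385.0, 257.0, 427.0, 280.0] 0.71
holder [446.0, 223.0, 496.0, 252.0] 0.63
holder [406.0, 202.0, 438.0, 235.0] 0.62
rail [177.0, 123.0, 391.0, 176.0] 0.65
left [247.0, 121.0, 277.0, 174.0] 0.88
right [302.0, 121.0, 327.0, 172.0] 0.67
holder_tab [445.0, 226.0
[... 381 characters left out ...]
0.44
side [[-0.928, 0.213, -0.307, 0.134], [-0.373, -0.512, 0.774, 0.921], [0.008, 0.832, 0.554, 0.844], [0.0, 0.0, 0.0, 1.0]] 480.27860396953815 -0.021454172398831243
holder [374.0, 169.0, 399.0, 231.0] 0.9
holder [369.0, 140.0, 389.0, 200.0] 0.78
holder [346.0, 157.0, 365.0, 215.0] 0.69
rail [214.0, 150.0, 304.0, 305.0] 0.73
left [247.0, 184.0, 273.0, 253.0] 0.62
right [268.0, 164.0, 291.0, 226.0] 0.58
holder_tab [374.0, 172.0, 398.0, 227.0] 0.89
holder_tab [372.0, 141.0, 386.0, 201.0] 0.63
holder_tab [343.0, 247.0, 357.0, 269.0] 0.29
jar [324.0, 272.0, 341.0, 297.0] 0.2
weight [297.0, 253.0, 327.0, 274.0] 0.58
seal0 [343.0, 245.0, 356.0, 268.0] 0.68
seal0 [372.0, 225.0, 382.0, 250.0] 0.59
```

View pics/top0.png

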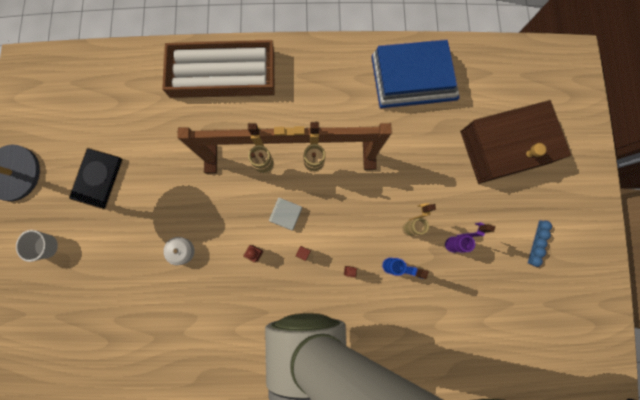

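View pics/side0.png

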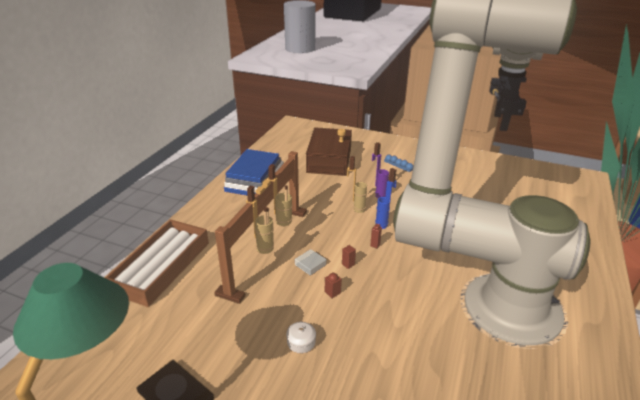

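The top picture shows the bamboo holder at (417,226) with its dark tab at (428,208). The purple one is at (460,243) and the blue one at (395,267). The rail runs along row ~133, with the brass cleat at (288,132) and the neighbours' tabs at (253,129) and (314,128). Next I'll measure these.

Run:
```python
from h import *
W=np.load("top_W.npy"); im=cv2.imread("pics/top0.png")
a=cv2.resize(im[115:180,175:395],None,fx=3.6,fy=3.6,interpolation=cv2.INTER_CUBIC)
b=cv2.resize(im[190:285,375:500],None,fx=3.6,fy=3.6,interpolation=cv2.INTER_CUBIC)
out=np.zeros((a.shape[0]+b.shape[0],a.shape[1],3),np.uint8);out[:a.shape[0]]=a;out[a.shape[0]:,:b.shape[1]]=b
cv2.imwrite("pics/crop1.png",out)
# rail top points
m=(W[...,2]>.185)&(W[...,2]<.212)&(W[...,0]>.35); vv,uu=np.nonzero(m)
k=(vv>110)&(vv<160); P=W[vv[k],uu[k]]
print("rail top n",len(P),np.nanmin(P,0),np.nanmax(P,0))
for y0 in np.arange(-.25,.26,.02):
    q=P[abs(P[:,1]-y0)<.01]
    if len(q): print(round(y0,2),len(q),np.round([q[:,0].min(),q[:,0].max(),np.median(q[:,0]),np.median(q[:,2])],3))
for nm,(u0,u1,v0,v1),zl,zh in(("tab",(420,440,200,222),.135,.19),("tube",(400,432,215,240),.06,.1),("leftTab",(245,262,120,140),.2,.25),("rightTab",(306,322,120,140),.2,.25)):
    Q=W[v0:v1,u0:u1].reshape(-1,3);Q=Q[(Q[:,2]>zl)&(Q[:,2]<zh)]
    print(nm,len(Q),np.round(Q.min(0),3),np.round(Q.max(0),3),np.round(np.median(Q,0),3))
```

```text
rail top n 1927 [ 0.59487532 -0.16795907  0.18500956] [0.65171296 0.23281333 0.21012673]
-0.17 53 [0.63  0.651 0.636 0.203]
-0.15 143 [0.63  0.652 0.639 0.202]
-0.13 82 [0.634 0.647 0.639 0.193]
-0.11 86 [0.634 0.647 0.64  0.193]
-0.09 82 [0.633 0.648 0.64  0.193]
-0.07 94 [0.633 0.648 0.639 0.194]
-0.05 88 [0.633 0.648 0.639 0.193]
-0.03 76 [0.598 0.646 0.634 0.194]
-0.01 89 [0.597 0.648 0.637 0.194]
0.01 105 [0.633 0.648 0.638 0.202]
0.03 103 [0.633 0.648 0.638 0.197]
0.05 94 [0.633 0.648 0.638 0.2  ]
0.07 88 [0.633 0.646 0.639 0.193]
0.09 92 [0.595 0.65  0.632 0.195]
0.11 85 [0.633 0.647 0.639 0.193]
0.13 95 [0.633 0.648 0.639 0.193]
0.15 89 [0.633 0.648 0.639 0.194]
0.17 85 [0.633 0.647 0.64  0.193]
0.19 78 [0.633 0.645 0.638 0.193]
0.21 133 [0.628 0.651 0.637 0.197]
0.23 87 [0.628 0.65  0.636 0.203]
tab 147 [ 0.481 -0.252  0.137] [ 0.505 -0.233  0.18 ] [ 0.492 -0.239  0.159]
tube 295 [ 0.445 -0.263  0.06 ] [ 0.482 -0.228  0.098] [ 0.464 -0.246  0.075]
leftTab 124 [0.632 0.081 0.2  ] [0.644 0.097 0.238] [0.634 0.088 0.233]
rightTab 104 [ 0.632 -0.03   0.2  ] [ 0.643 -0.015  0.237] [ 0.634 -0.022  0.232]
```

View pics/crop1.png

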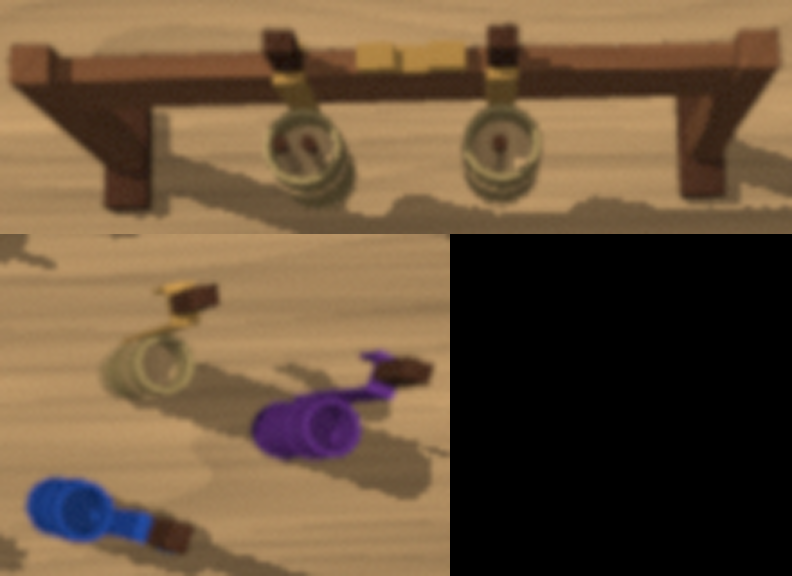

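Run:
```python
from h import *
W=np.load("top_W.npy");S=np.load("side_W.npy")
Q=W[195:225,410:445].reshape(-1,3);T=Q[(Q[:,2]>.173)&(Q[:,2]<.185)]
print("tab top",len(T),T.mean(0),T.min(0),T.max(0)); r=cv2.minAreaRect((T[:,:2]*1000).astype(np.float32));print(r)
Q=W[195:260,385:445].reshape(-1,3);T=Q[(Q[:,2]>.082)&(Q[:,2]<.096)]
(c,rad)=cv2.minEnclosingCircle((T[:,:2]*1000).astype(np.float32));print("tube top",c,rad)
for nm,V in(("top",W),("side",S)):
    Q=V.reshape(-1,3)
    R=Q[(abs(Q[:,0]-.64)<.012)&(Q[:,2]>.18)&(Q[:,2]<.21)&(abs(Q[:,1]-.033)<.036)]
    print(nm,[(round(y*1000),len(q),round(np.median(q)*1000,1)) for y in np.arange(.0,.07,.003) for q in [R[(abs(R[:,1]-y)<.0015),2]] if len(q)])
    G=Q[(abs(Q[:,0]-.6)<.05)&(abs(Q[:,1]-.033)<.1)]
    print("max z near rail",G[np.nanargmax(G[:,2])]); F=G[G[:,0]<.625];print("front max",F[np.nanargmax(F[:,2])])
    for nme,a,b in(("L",.055,.12),("R",-.05,.01)):
        f=F[(F[:,1]>a)&(F[:,1]<b)&(F[:,2]>.1)];print(nme,np.round([f[:,1].min(),f[:,1].max(),f[:,2].max()],3))
B=W[225:290,375:500].reshape(-1,3);B=B[B[:,2]>.1];print("decoy tops",B[B[:,2]>.17].min(0),B.max(0))
c=im=cv2.imread("pics/top0.png").astype(int)
row=im[128:136,270:310].mean(0).astype(int);print([(270+i,*p) for i,p in enumerate(row)][0:40:1])
print(W[131,280],W[131,300])
```

```text
tab top 55 [ 0.49279506 -0.241942    0.17739795] [ 0.48670589 -0.25027929  0.17459321] [ 0.49868954 -0.23449231  0.17996268]
((492.6011657714844, -242.2927703857422), (15.780545234680176, 11.879537582397461), 87.2950668334961)
tube top (435.91571044921875, -222.23667907714844) 52.940879821777344
top [(0, 12, np.float64(202.3)), (3, 21, np.float64(201.6)), (6, 20, np.float64(202.4)), (9, 13, np.float64(202.0)), (12, 21, np.float64(202.2)), (15, 12, np.float64(202.8)), (18, 20, np.float64(196.5)), (21, 18, np.float64(196.4)), (24, 13, np.float64(195.4)), (27, 17, np.float64(195.9)), (30, 11, np.float64(195.4)), (33, 18, np.float64(196.8)), (36, 20, np.float64(202.6)), (39, 12, np.float64(200.9)), (42, 20, np.float64(202.3)), (45, 18, np.float64(201.6)), (48, 13, np.float64(201.0)), (51, 20, np.float64(202.1)), (54, 12, np.float64(192.7)), (57, 15, np.float64(192.9)), (60, 13, np.float64(192.2)), (63, 16, np.float64(193.3)), (66, 11, np.float64(192.4)), (69, 8, np.float64(192.3))]
max z near rail [0.64040615 0.09634554 0.237846  ]
front max [0.60044528 0.09465684 0.19019072]
L [0.066 0.
[... 2343 characters left out ...]
.int64(110), np.int64(146)), (298, np.int64(56), np.int64(110), np.int64(146)), (299, np.int64(56), np.int64(110), np.int64(146)), (300, np.int64(56), np.int64(110), np.int64(146)), (301, np.int64(56), np.int64(110), np.int64(146)), (302, np.int64(55), np.int64(108), np.int64(145)), (303, np.int64(53), np.int64(102), np.int64(137)), (304, np.int64(42), np.int64(77), np.int64(107)), (305, np.int64(36), np.int64(59), np.int64(86)), (306, np.int64(34), np.int64(54), np.int64(81)), (307, np.int64(35), np.int64(56), np.int64(84)), (308, np.int64(40), np.int64(64), np.int64(97)), (309, np.int64(45), np.int64(73), np.int64(109))]
[0.63831916 0.04077413 0.20206033] [0.63745952 0.00350939 0.20247712]
```

Run:
```python
from h import *
from scipy.optimize import least_squares
Q=np.vstack([np.load(n+"_W.npy").reshape(-1,3) for n in("top","side")])
d=np.hypot(Q[:,0]-.464,Q[:,1]+.245)
for n in ("top","side"):
    Q=np.load(n+"_W.npy").reshape(-1,3)
    d=np.hypot(Q[:,0]-.462,Q[:,1]+.245);T=Q[(d<.024)&(d>.010)&(Q[:,2]>.01)&(Q[:,2]<.083)]
    f=least_squares(lambda p:np.hypot(T[:,0]-p[0],T[:,1]-p[1])-.018,[.462,-.245],loss="soft_l1",f_scale=.001).x
    A=Q[(np.hypot(Q[:,0]-.4926,Q[:,1]+.242)<.013)&(Q[:,2]>.144)&(Q[:,2]<.183)]
    print(n,len(T),f,len(A),A.min(0),A.max(0),"yaw",np.degrees(np.arctan2(-.242-f[1],.4926-f[0])))
    # side faces model fit for tab box
    def res(p):
        c,s=np.cos(p[2]),np.sin(p[2]);x=A[:,0]-p[0];y=A[:,1]-p[1]
        q=np.abs(np.c_[c*x+s*y,-s*x+c*y,A[:,2]-.159])-[.006,.008,.019]
        return np.linalg.norm(np.maximum(q,0),axis=1)+np.minimum(q.max(1),0)
    g=least_squares(res,[.4926,-.242,0.],loss="soft_l1",f_scale=.001,x_scale=[.01,.01,.2]);print(g.x[:2],np.degrees(g.x[2]),g.cost)
```

```text
top 223 [ 0.46261345 -0.24574997] 92 [ 0.4861604  -0.25027929  0.14532919] [ 0.49868954 -0.23298123  0.17996268] yaw 7.128117667886574
[ 0.49303946 -0.2424383 ] 5.559745505783359 1.9314893639974826e-05
side 282 [ 0.46387897 -0.24749928] 64 [ 0.48515257 -0.25081919  0.14548449] [ 0.49863371 -0.23243962  0.18081516] yaw 10.839362579949857
[ 0.49301535 -0.24413219] -4.045080969481109 5.816564853379202e-05
```

```bash
python3 -m crank '[[[0,0,0],[0,0,-1],-1],[[0,0,0],[0,0,-1],-1],[[0,0,0],[0,0,-1],-1],[[0,0,0],[0,0,-1],-1],[[0,0,0],[0,0,-1],-1]]' 20; python3 -m crank '[[[0,0,0],[0,0,-1],-1],[[0,0,0],[0,0,-1],-1],[[0,0,0],[0,0,-1],-1],[[0,0,0],[0,0,-1],-1],[[0,0,0],[0,0,-1],-1]]'; python3 -m crank '[[[0,0,0],[0,0,-0.4],-1],[[0,0,0],[0,0,0],-1]]'
```

```text
time: 1.52
tool_pos: [0.1191, -0.5113, 0.2387]
orientation: [-180.0, 0.0, 53.4]
wrist_force: [0.3, 0.2, -0.8]
width: 0.0884
grasp_force: 0.0
time: 2.15
tool_pos: [0.1191, -0.5113, 0.2387]
orientation: [180.0, -0.0, 93.4]
wrist_force: [-0.6, 0.7, -0.9]
width: 0.088
grasp_force: 0.0
time: 2.4
tool_pos: [0.1191, -0.5113, 0.2387]
orientation: [-180.0, -0.0, 96.3]
wrist_force: [0.1, -0.2, 0.4]
width: 0.0883
grasp_force: 0.0
```

```bash
python3 -m crank '[[[0.57,1,0],[0,0,0],-1],[[0.57,1,0],[0,0,0],-1],[[0.57,1,0],[0,0,0],-1],[[0.57,1,0],[0,0,0],-1],[[0.57,1,0],[0,0,0],-1]]'; python3 -m crank '[[[0.57,1,0],[0,0,0],-1],[[0.57,1,0],[0,0,0],-1],[[0.57,1,0],[0,0,0],-1],[[0.57,1,0],[0,0,0],-1],[[0.57,1,0],[0,0,0],-1]]';  python3 -m crank '[[[0,0,0],[0,0,0],-1]]'
```

```text
time: 3.02
tool_pos: [0.3064, -0.375, 0.2389]
orientation: [180.0, 0.0, 96.2]
wrist_force: [0.5, -1.4, 0.3]
width: 0.0879
grasp_force: 0.0
time: 3.65
tool_pos: [0.4927, -0.2397, 0.2388]
orientation: [180.0, 0.0, 96.2]
wrist_force: [0.2, 0.4, -0.6]
width: 0.0884
grasp_force: 0.0
time: 3.78
tool_pos: [0.4931, -0.239, 0.2384]
orientation: [180.0, -0.0, 96.4]
wrist_force: [0.2, -0.3, -0.6]
width: 0.0883
grasp_force: 0.0
```

```bash
python3 -m crank '[[[-0.1,0,0.8],[0,0,0],-1],[[0,0,0.8],[0,0,0],-1],[[0,0,0.7],[0,0,0],-1],[[0,0,0],[0,0,0],-0.2],[[0,0,0],[0,0,0],0.3]]'
python3 - <<'E'
from h import *
c=read_camera("top");W=cloud(c)
a=cv2.resize(c["pixels"][170:270,370:480,::-1],None,fx=5,fy=5);b=cv2.resize(read_camera("side")["pixels"][120:240,310:430,::-1],None,fx=4,fy=4)
o=np.zeros((500,550+480 ,3),np.uint8);o[:500,:550]=a;o[:480,550:]=b;o=cv2.resize(o,(800,388));cv2.imwrite("pics/g1.png",o)
E
```

```text
time: 4.4
tool_pos: [0.4922, -0.2454, 0.148]
orientation: [179.9, 0.1, 96.3]
wrist_force: [0.1, 1.0, 1.7]
width: 0.07
grasp_force: 0.0
```

View pics/g1.png

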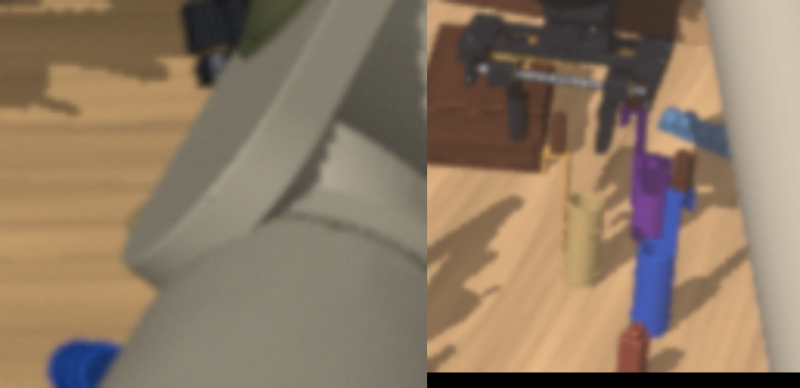

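The side crop shows the tab at (557,130), between the fingers at (517,115) and (607,115), and the holder standing upright. I'll close on it.

```bash
python3 -m crank '[[[0,0,0],[0,0,0],0.6],[[0,0,0],[0,0,0],0.8],[[0,0,0],[0,0,0],1],[[0,0,0],[0,0,0],1],[[0,0,0],[0,0,0],1]]' 30
```

```text
time: 5.12
tool_pos: [0.4921, -0.2447, 0.1467]
orientation: [180.0, 0.0, 96.3]
wrist_force: [0.2, -0.5, 0.2]
width: 0.0125
grasp_force: 0.2
```

```bash
python3 -m crank '[[[0,0,0],[0,0,0],1],[[0,0,0],[0,0,0],1],[[0,0,0],[0,0,0],1]]'
```

```text
time: 5.5
tool_pos: [0.4919, -0.2447, 0.1466]
orientation: [-180.0, -0.0, 96.3]
wrist_force: [0.2, -0.6, -2.2]
width: 0.0117
grasp_force: 29.9
```

```bash
python3 -m crank '[[[0,0,-0.3],[0,0,0],1],[[0,0,-0.6],[0,0,0],1],[[0,0,-1],[0,0,0.4],1],[[0,0,-1],[0,0,0.4],1],[[0,0,-1],[0,0,0],1]]'; python3 -m crank '[[[0,0,-1],[0,0,0],1],[[0,0,-1],[0,0,0],1],[[0,0,-0.6],[0,0,0],1],[[0,0,-0.3],[0,0,0],1],[[0,0,0],[0,0,0],1]]'
```

```text
time: 6.12
tool_pos: [0.4918, -0.2446, 0.305]
orientation: [180.0, 0.0, 89.9]
wrist_force: [0.5, 0.1, -1.4]
width: 0.012
grasp_force: 29.9
time: 6.75
tool_pos: [0.492, -0.2447, 0.419]
orientation: [180.0, 0.0, 89.9]
wrist_force: [0.7, 0.5, -2.4]
width: 0.0116
grasp_force: 29.9
```

```bash
python3 -m crank '[[[0.4,0.2,0],[0,0,0],1],[[0.8,0.45,0],[0,0,0],1],[[1,0.55,0],[0,0,0],1],[[1,0.55,0],[0,0,0],1],[[1,0.55,0],[0,0,0],1]]'; python3 -m crank '[[[1,0.55,0],[0,0,0],1],[[0.8,0.4,0],[0,0,0],1],[[0.5,0.25,0],[0,0,0],1],[[0.22,0.11,0],[0,0,0],1],[[0,0,0],[0,0,0],1]]'
python3 - <<'E'
from h import *
from scipy.optimize import least_squares
print(manip.state()["tool_pos"])
t=manip.state()["tool_pos"]
ims=[]
for n in("top","side"):
    c=read_camera(n); W=cloud(c);np.save(n+"1_W.npy",W);save(c,n+"1.png")
    Q=W.reshape(-1,3)
    d=np.hypot(Q[:,0]-t[0]+.03,Q[:,1]-t[1]);T=Q[(d<.03)&(Q[:,2]>.27)&(Q[:,2]<.36)]
    if len(T)<20: print(n,len(T)); continue
    for lo,hi in((.27,.31),(.31,.36)):
        U=T[(T[:,2]>lo)&(T[:,2]<hi)];f=least_squares(lambda p:np.hypot(U[:,0]-p[0],U[:,1]-p[1])-.018,[t[0]-.03,t[1]],loss="soft_l1",f_scale=.001).x
        print(n,len(U),lo,f)
E
```

```text
time: 7.38
tool_pos: [0.5849, -0.0743, 0.4178]
orientation: [-179.9, -0.0, 89.9]
wrist_force: [0.2, -0.6, -2.5]
width: 0.0118
grasp_force: 29.9
time: 8.0
tool_pos: [0.6369, 0.0244, 0.4181]
orientation: [-179.9, -0.0, 90.0]
wrist_force: [0.6, -0.0, -1.5]
width: 0.0113
grasp_force: 29.9
[0.63685998 0.02440508 0.41811556]
top 0
side 209 0.27 [0.60764172 0.02394048]
side 374 0.31 [0.60731785 0.02429312]
```

View pics/side1.png

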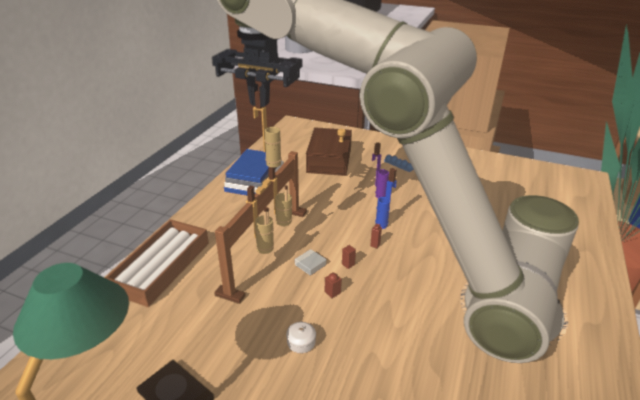

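The side picture shows the holder held upright at (272,145), above the gap between the neighbours' tabs at (250,192) and (271,172). I'll lower it to just above the cleat.

```bash
python3 -m crank '[[[0,0,0.5],[0,0,0],1],[[0,0,0.8],[0,0,0],1],[[0,0,0.8],[0,0,0],1],[[0,0,0.8],[0,0,0],1],[[0,0,0.6],[0,0,0],1]]'; python3 -m crank '[[[0,0,0.6],[0,0,0],1],[[0,0,0.3],[0,0,0],1],[[0,0,0],[0,0,0],1]]'
python3 - <<'E'
from h import *
from scipy.optimize import least_squares
s=manip.state();t=s["tool_pos"];print(t,s["wrist_force"])
c=read_camera("side"); W=cloud(c);Q=W.reshape(-1,3)
d=np.hypot(Q[:,0]-t[0]+.03,Q[:,1]-t[1]);U=Q[(d<.023)&(Q[:,2]>.1)&(Q[:,2]<.18)]
f=least_squares(lambda p:np.hypot(U[:,0]-p[0],U[:,1]-p[1])-.018,[t[0]-.03,t[1]],loss="soft_l1",f_scale=.001).x;print(len(U),f)
b=cv2.resize(c["pixels"][110:270,200:340,::-1],None,fx=3.7,fy=3.7,interpolation=cv2.INTER_CUBIC);cv2.imwrite("pics/s2.png",b)
E
```

```text
time: 8.72
tool_pos: [0.6362, 0.0229, 0.2775]
orientation: [-179.9, -0.0, 89.8]
wrist_force: [-0.9, -0.1, -1.5]
width: 0.0114
grasp_force: 29.9
time: 9.1
tool_pos: [0.6366, 0.0234, 0.2426]
orientation: [-180.0, -0.0, 89.9]
wrist_force: [-0.5, -0.2, -2.3]
width: 0.0118
grasp_force: 29.9
[0.63661204 0.02342627 0.24255659] [-0.45350552 -0.16659834 -2.33928317]
394 [0.60703939 0.0237477 ]
```

View pics/s2.png

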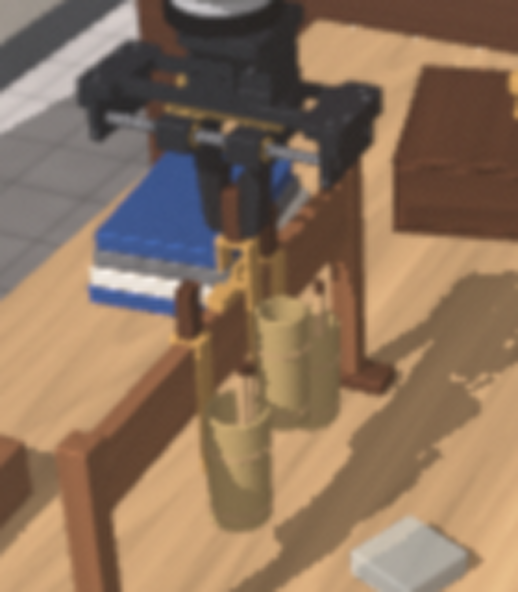

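The side crop shows the hook at (240,250), directly over the rail and clear of both neighbours. I'll shift in x and then ease it down over the plank.

```bash
python3 -m crank '[[[0,0.08,0],[0,0,0],1],[[0,0,0.1],[0,0,0],1],[[0,0,0.1],[0,0,0],1],[[0,0,0.1],[0,0,0],1],[[0,0,0],[0,0,0],1]]'; python3 -m crank '[[[0,0,0.1],[0,0,0],1],[[0,0,0.1],[0,0,0],1],[[0,0,0.05],[0,0,0],1],[[0,0,0.03],[0,0,0],1],[[0,0,0],[0,0,0],1]]'
```

```text
time: 9.78
tool_pos: [0.6399, 0.0239, 0.2303]
orientation: [-180.0, -0.0, 89.9]
wrist_force: [-0.3, 0.7, -2.3]
width: 0.0116
grasp_force: 29.9
time: 10.4
tool_pos: [0.6401, 0.0238, 0.2195]
orientation: [-180.0, 0.0, 89.9]
wrist_force: [-0.4, 1.0, -2.2]
width: 0.0115
grasp_force: 29.9
```

```bash
python3 -m crank '[[[0,0,0.06],[0,0,0],1],[[0,0,0.06],[0,0,0],1],[[0,0,0.025],[0,0,0],1],[[0,0,0],[0,0,0],1]]'; python3 -m crank '[[[0,0,0.025],[0,0,0],1],[[0,0,0.0],[0,0,0],1],[[0,0,0],[0,0,0],1]]';python3 -m crank '[[[0,0,0.025],[0,0,0],1],[[0,0,0.0],[0,0,0],1]]'
```

```text
time: 10.9
tool_pos: [0.64, 0.0239, 0.2136]
orientation: [-180.0, -0.0, 89.9]
wrist_force: [-0.4, 0.1, -2.9]
width: 0.0118
grasp_force: 29.9
time: 11.28
tool_pos: [0.6401, 0.0238, 0.2128]
orientation: [180.0, 0.0, 89.9]
wrist_force: [0.2, 0.0, -2.4]
width: 0.0118
grasp_force: 29.9
time: 11.52
tool_pos: [0.64, 0.0238, 0.2116]
orientation: [-180.0, -0.0, 89.9]
wrist_force: [0.4, -0.8, -2.0]
width: 0.0117
grasp_force: 29.9
```

```bash
python3 -m crank '[[[0,0,0.025],[0,0,0],1],[[0,0,0.0],[0,0,0],1],[[0,0,0],[0,0,0],1]]';python3 -m crank '[[[0,0,0.015],[0,0,0],1],[[0,0,0.0],[0,0,0],1],[[0,0,0.0],[0,0,0],1]]'
```

```text
time: 11.9
tool_pos: [0.64, 0.0239, 0.2107]
orientation: [-180.0, -0.0, 89.9]
wrist_force: [0.4, -0.3, -2.4]
width: 0.0117
grasp_force: 29.9
time: 12.28
tool_pos: [0.6401, 0.0238, 0.2101]
orientation: [180.0, 0.0, 89.9]
wrist_force: [0.0, 0.4, -1.7]
width: 0.0119
grasp_force: 29.9
```

```bash
python3 -m crank '[[[0,0,0.02],[0,0,0],1],[[0,0,0.0],[0,0,0],1],[[0,0,0],[0,0,0],1]]';python3 -m crank '[[[0,0,0.02],[0,0,0],1],[[0,0,0.0],[0,0,0],1],[[0,0,0.0],[0,0,0],1]]'
```

```text
time: 12.65
tool_pos: [0.64, 0.0239, 0.2093]
orientation: [180.0, -0.0, 89.9]
wrist_force: [0.7, -0.2, -2.3]
width: 0.0117
grasp_force: 29.9
time: 13.02
tool_pos: [0.6401, 0.0238, 0.2085]
orientation: [180.0, 0.0, 89.9]
wrist_force: [-0.2, -0.1, -2.0]
width: 0.0119
grasp_force: 29.9
```

```bash
python3 -m crank '[[[0,0,0.02],[0,0,0],1],[[0,0,0.0],[0,0,0],1],[[0,0,0],[0,0,0],1]]';python3 -m crank '[[[0,0,0.02],[0,0,0],1],[[0,0,0.0],[0,0,0],1],[[0,0,0.0],[0,0,0],1]]'
```

```text
time: 13.4
tool_pos: [0.6401, 0.0238, 0.2077]
orientation: [180.0, -0.0, 89.9]
wrist_force: [-0.1, -0.5, -1.8]
width: 0.0118
grasp_force: 29.9
time: 13.78
tool_pos: [0.6401, 0.0239, 0.2069]
orientation: [180.0, -0.0, 89.9]
wrist_force: [0.6, -0.9, -3.1]
width: 0.0116
grasp_force: 29.9
```

```bash
python3 -m crank '[[[0,0,0.015],[0,0,0],1],[[0,0,0.0],[0,0,0],1],[[0,0,0],[0,0,0],1]]';python3 -m crank '[[[0,0,0.015],[0,0,0],1],[[0,0,0.0],[0,0,0],1],[[0,0,0.0],[0,0,0],1]]'
```

```text
time: 14.15
tool_pos: [0.64, 0.0239, 0.2063]
orientation: [-180.0, 0.0, 89.9]
wrist_force: [0.1, 0.4, -2.5]
width: 0.0114
grasp_force: 29.9
time: 14.52
tool_pos: [0.6401, 0.0238, 0.2059]
orientation: [180.0, 0.0, 89.9]
wrist_force: [0.5, 0.1, -1.0]
width: 0.012
grasp_force: 29.9
```

```bash
python3 -m crank '[[[0,0,0.015],[0,0,0],1],[[0,0,0.0],[0,0,0],1],[[0,0,0],[0,0,0],1]]';python3 -m crank '[[[0,0,0],[0,0,0],1],[[0,0,0.0],[0,0,0],1]]'
```

```text
time: 14.9
tool_pos: [0.6401, 0.0238, 0.2055]
orientation: [180.0, 0.0, 89.9]
wrist_force: [-0.4, 0.0, 3.3]
width: 0.0118
grasp_force: 29.9
time: 15.15
tool_pos: [0.6401, 0.0238, 0.2053]
orientation: [180.0, 0.0, 89.9]
wrist_force: [-0.1, -0.3, 4.3]
width: 0.0117
grasp_force: 29.9
```

Contact came at about 6 N with the seat at z ≈ 0.196. That is the notch floor, 6 mm below the cleat top. I'll unload slightly, release and look.

```bash
python3 -m crank '[[[0,0,-0.012],[0,0,0],1],[[0,0,0],[0,0,0],1],[[0,0,0],[0,0,0],0.72],[[0,0,0],[0,0,0],0.65],[[0,0,0],[0,0,0],0.5]]' 5; python3 -m crank '[[[0,0,0],[0,0,0],0.2],[[0,0,0],[0,0,0],0.2],[[0,0,0],[0,0,0],0.2]]'
python3 - <<'E'
from h import *
c=read_camera("side");b=cv2.resize(c["pixels"][110:270,200:340,::-1],None,fx=3.7,fy=3.7,interpolation=cv2.INTER_CUBIC);cv2.imwrite("pics/s3.png",b)
E
```

```text
time: 15.78
tool_pos: [0.6399, 0.0238, 0.2053]
orientation: [-180.0, -0.0, 89.9]
wrist_force: [-0.2, 0.0, -0.1]
width: 0.0213
grasp_force: 0.0
time: 16.15
tool_pos: [0.64, 0.0239, 0.2056]
orientation: [-180.0, -0.0, 89.9]
wrist_force: [-0.1, -0.2, 0.9]
width: 0.0355
grasp_force: 0.0
```

View pics/s3.png

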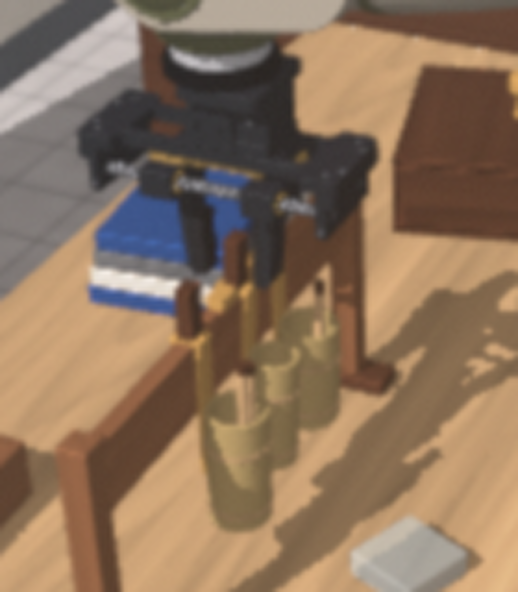

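The crop shows the holder hanging upright on the cleat, its tab at (236,255) free between the open fingers, and both neighbours in place. I'll retract up and then back.

```bash
python3 -m crank '[[[0,0,-0.3],[0,0,0],0.2],[[0,0,-0.5],[0,0,0],0.2],[[0,0,-1],[0,0,0],0.2],[[0,0,-1],[0,0,0],0.2],[[0,0,-1],[0,0,0],0.2]]'; python3 -m crank '[[[0,-1,0],[0,0,0],0.2],[[0,-1,0],[0,0,0],0.2],[[0,-1,0],[0,0,0],0.2],[[0,-1,0],[0,0,0],0.2],[[0,-1,0],[0,0,0],0.2]]'; python3 -m crank '[[[0,-1,0],[0,0,0],0.2],[[0,-1,0],[0,0,0],0.2],[[0,0,0],[0,0,0],0.2],[[0,0,0],[0,0,0],0.2]]'
python3 - <<'E'
from h import *
from scipy.optimize import least_squares
c=read_camera("top");save(c,"top3.png");W=cloud(c);Q=W.reshape(-1,3)
for nm,y in(("L",.088),("mid",.0257),("R",-.022)):
    T=Q[(abs(Q[:,1]-y)<.012)&(abs(Q[:,0]-.64)<.015)&(Q[:,2]>.228)&(Q[:,2]<.245)];print(nm,len(T),(T.min(0)+T.max(0))/2,np.median(T[:,2]))
s=read_camera("side");Q=cloud(s).reshape(-1,3)
for lo,hi in((.065,.1),(.105,.14)):
    d=np.hypot(Q[:,0]-.61,Q[:,1]-.025);U=Q[(d<.023)&(Q[:,2]>lo)&(Q[:,2]<hi)]
    print(len(U),least_squares(lambda p:np.hypot(U[:,0]-p[0],U[:,1]-p[1])-.018,[.61,.025],loss="soft_l1",f_scale=.001).x)
cv2.imwrite("pics/s4.png",np.hstack([cv2.resize(c["pixels"][110:200,220:350,::-1],(400,277)),cv2.resize(s["pixels"][150:260,230:330,::-1],(400,277))]))
E
```

```text
time: 16.82
tool_pos: [0.6397, 0.0239, 0.36]
orientation: [179.9, 0.0, 89.9]
wrist_force: [-1.5, 0.2, -0.3]
width: 0.0355
grasp_force: 0.0
time: 17.45
tool_pos: [0.4386, 0.0242, 0.3585]
orientation: [179.9, 0.0, 89.9]
wrist_force: [0.3, -0.9, -0.2]
width: 0.0348
grasp_force: 0.0
time: 17.95
tool_pos: [0.3606, 0.0242, 0.3582]
orientation: [179.9, 0.0, 89.9]
wrist_force: [0.5, -0.7, -0.5]
width: 0.0351
grasp_force: 0.0
L 69 [0.63810149 0.08898047 0.23260177] 0.2342740292876463
mid 70 [0.6354582  0.02507103 0.23398315] 0.23709639604427496
R 63 [ 0.63785722 -0.02222041  0.23347926] 0.23450597184288058
79 [0.61649989 0.023615  ]
138 [0.61441037 0.02492413]
```

View pics/s4.png

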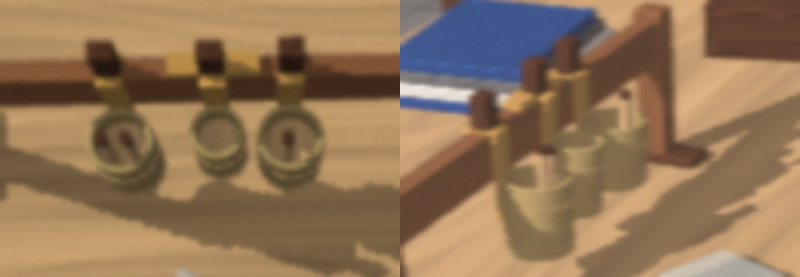

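The picture shows the holder in the cleat notch with its tab at (210,55), between the unmoved neighbours. Its tab top is about 3 mm above theirs, as the notch floor requires.

```bash
python3 -c "
from workcell import manip
print(manip.job_done())"
```

```text
the job is handed in; nothing more can be done
None
```

I handed the job in at about 18 s: the holder hangs upright in the cleat notch, the last pictures show both neighbours where they started, and contact on the rail was about 6 N; no verdict was returned.

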